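# Seal check and tally of a culture jar

## Robot

A 6-joint arm with a two-finger parallel gripper is mounted at the origin on the work surface. World frame = base frame: x ahead of the robot, y to its left, z up, the work surface at z = 0. Lengths are in m, angles in rad, forces in N, time in s.
With the tool pointing down it reaches from about 0.35 to 0.975 m from the base axis. Payload 4.9 kg.
Tool frame: the origin (TCP) lies between the finger pads; the fingertips stand 22 mm ahead of it and the grasp point (between the pads) lies 3 mm ahead of it; z points along the fingers, y is the direction in which the jaws open and shut (so a half turn about z gives the same grasp; the last joint's range is limited). The gripper opens to 85 mm and grips with 20 to 120 N. Pads are 22 mm wide; open, the fingers measure 114 mm over their backs; the gripper's body (76 mm by 85 mm) begins 54 mm behind the grasp point. The pads swing forward as they close: fully open they stand 13 mm farther back than shut.
Start: joints at [1.001, 0.053, 1.613, -0, 1.476, -0.119], TCP at [0.272, 0.563, 0.253] pointing down, gripper open.
Joint ranges: [-3.01, 3.01], [-1.01, 2.22], [0.06, 2.58], [-1.02, 4.17], [0.09, 2.62], [-3.14, 3.14]. Speed limits (rad/s): [2.57, 2.57, 3.14, 3.14, 3.14, 3.14].

## Interface

Orientations are given as a 3x3 rotation matrix whose columns are the frame's x, y, z axes.
In Python, from rig import robot gives the robot as it stands. The module is installed in compiled form; this text tells all that it offers.
- The arm moves only by the shell command python3 -m jog 'ROWS' [FORCE]. ROWS is JSON, a list of rows, each a list of 5 numbers: the closure, from -1 (fully open) to 1 (shut), so that 0 is half open, then the shift along the tool's x, y, z in m, then the turn about the tool's z in degrees. In form: [[fingers, dx, dy, dz, turn], ...]. A call has 1 to 5 rows; each row is the pose to reach, as a shift and turn from the pose commanded when the call began, along the tool's axes at that moment; what a row does not reach only later rows make up. A row lasts 1/8 s, in which the tool goes at most 62.5 mm and 10.7 degrees, less where a joint would pass 70% of its speed; a pose out of reach is approached as far as the arm can. A call with a gripper value outside its range is refused whole. The fingers move at their own pace and stop on an object; FORCE is the grip in N (left out, the last holds). Time passes only in rows, so rows that repeat a pose let the fingers close. It gives the time, the measured TCP pose, the force and the opening at its end, in the units of the state.
- robot.get_obs(): the state, without advancing time (a new reading comes with each control period).
- robot.grab_frame(name): name is "scene" or "top" or "wrist"; returns (picture, depth): 480x640x3 uint8, red, green, blue; 480x640 float32, m along the optical axis (not along the pixel's ray), 0 where there is no reading.
- robot.camera_model(name): a dict with "fovy" (degrees; the focal length in pixels is half the picture's height over the tangent of half this angle, whatever the lens; pixels are square), "cx", "cy" (the principal point, pixels), "pose" (4x4, takes a point from camera to world coordinates); the wrist camera has in their place "tool_from_camera" (4x4, takes a point from camera to tool coordinates, whose origin is the TCP and whose axes are the flange's). Camera axes: x right, y up, looking along -z (the intrinsics and any distortion apply to the point x, -y, -z); pixel columns grow to the right and rows downward; lengths in m; the calibration is good to about 2 mm. The wrist camera is an equidistant fisheye: a pixel r from the principal point sees the ray r / f radians off the axis. A picture is of the moment at which its call begins: read the wrist's pose just before it. camera_model takes no time and is no camera call.
- robot.close_job(): hands the job in, once; it reports no verdict.
The state is a dict: "time_s": time; "joints": joint angles; "dq": joint speeds; "effort": joint torques, N m; "position": TCP position; "orientation": TCP orientation; "contact_force": force on the tool from outside, world axes, zero at the start; "ft_torque": the same for the moment, N m; "gripper_width": finger opening in m.
Only numpy, scipy, OpenCV 4.12 (cv2) and the standard library are available. Lean on these libraries where they do the work, as an engineer would, in place of code of your own. Each camera call takes 0.05 s, during which the arm holds its last target.

## Task

Check the seal of the squat jar, the shortest of the four on the steel tray: gently press down the rubber button in the middle of its lid with the fingertips and let it spring back. Then count the jar by pressing the large key of the tally counter, let go and withdraw. Do not lift or shift any jar, press nothing hard, and leave the other jars, the counter's small key and everything else on the bench alone.

Things in the scene. Friction and masses are not known exactly. Their poses are not given: they have to be found in the camera images.
- squat_jar: the SQUAT closed glass culture jar, the shortest and widest of the four on the tray: 96 mm across, 85 mm tall to the top of its flat metal lid (86 mm across); loose, upright on the steel tray; origin at the centre of its underside, z up
- squat_seal_top (a point): centre of the top face of the round black rubber seal button in the middle of the squat jar's lid: 28 mm across, standing 7 mm above the lid while up; moves down with the button
- squat_seal (a joint): that button's travel in m: 0 fully up, 0.006 fully down; a spring returns it (1.5 N to start moving it, 4.5 N fully down)
- medium_jar: the medium closed glass culture jar, a bystander: 76 mm across, 120 mm tall to the top of its flat metal lid (68 mm across); loose, upright on the steel tray; origin at the centre of its underside, z up
- medium_seal_top (a point): centre of the top face of the round black rubber seal button in the middle of the medium jar's lid: 28 mm across, standing 7 mm above the lid while up; moves down with the button
- medium_seal (a joint): that button's travel in m: 0 fully up, 0.006 fully down; a spring returns it (1.5 N to start moving it, 4.5 N fully down)
- slim_jar: the slim tall closed glass culture jar, a bystander: 64 mm across, 150 mm tall to the top of its flat metal lid (58 mm across); loose, upright on the steel tray; origin at the centre of its underside, z up
- slim_seal_top (a point): centre of the top face of the round black rubber seal button in the middle of the slim tall jar's lid: 28 mm across, standing 7 mm above the lid while up; moves down with the button
- slim_seal (a joint): that button's travel in m: 0 fully up, 0.006 fully down; a spring returns it (1.5 N to start moving it, 4.5 N fully down)
- large_jar: the large tall closed glass culture jar, a bystander: 80 mm across, 150 mm tall to the top of its flat metal lid (72 mm across); loose, upright on the steel tray; origin at the centre of its underside, z up
- large_seal_top (a point): centre of the top face of the round black rubber seal button in the middle of the large tall jar's lid: 28 mm across, standing 7 mm above the lid while up; moves down with the button
- large_seal (a joint): that button's travel in m: 0 fully up, 0.006 fully down; a spring returns it (1.5 N to start moving it, 4.5 N fully down)
- tray: shallow fixed steel tray, 300 x 300 mm, floor 6 mm thick, rim 14 mm high, carrying the four jars about 144 mm apart in a square, any jar in any corner, and the stopper in the middle; origin at the centre of its underside
- stopper: loose black rubber stopper, 30 mm across, 28 mm tall, standing in the middle of the tray; bystander; origin at the centre of its underside
- counter: fixed white tally counter box, 85 (x) x 130 (y) x 40 mm high, with two black keys and a dark blank window on its top; origin at the centre of its underside
- count_key_top (a point): centre of the top face of the LARGE round key of the counter (the count key): 34 mm across, standing 10 mm above the box; moves down with the key; 70 mm from the small key
- count_key (a joint): count key's travel in m: 0 up, 0.006 fully down; a spring returns it (1.5 N to start moving it, 4.5 N fully down)
- reset_key_top (a point): centre of the top face of the SMALL round key of the counter (the reset key): 16 mm across, standing 10 mm above the box
- reset_key (a joint): reset key's travel in m: 0 up, 0.006 fully down; same spring as the count key
- dropper_bottle: loose amber bottle, 36 mm across, 85 mm tall, standing behind the counter; bystander; origin at the centre of its underside
- marker_block: loose grey eraser bar lying in front of the counter, 22 x 110 x 18 mm high; bystander; origin at the centre of its underside
- beaker: loose empty beaker, 60 mm across, 70 mm tall, standing behind the counter; bystander; origin at the centre of its underside

How it is judged:
On the way, in this order (a step that is already met when the one before it is completed fails the run):
1. the squat jar's seal button is pressed at least half way by the fingers (value of joint squat_seal above 0.003 m and contact force between the fingers and squat_jar above 0.5 N), for 0.05 s.
2. the button has sprung back and the fingers are off the jar (value of joint squat_seal below 0.001 m and contact force between the fingers and squat_jar below 0.1 N), for 0.1 s.
3. the counter's large key is pressed at least half way by the fingers (value of joint count_key above 0.003 m and contact force between the fingers and counter above 0.5 N), for 0.05 s.
At the end, for the whole second after the job is handed in: After the squat jar's button and then the counter's large key were each pressed at least 3 mm of their 6 mm and released: all buttons and keys are up again (within 1 mm), all jars stand upright (within 0.08 rad), and every loose thing is at rest within 12 mm of where it started (value of joint each of squat_seal, medium_seal, slim_seal, large_seal, count_key, reset_key below 0.001 m and distance of each of squat_jar, medium_jar, slim_jar, large_jar, stopper, dropper_bottle, marker_block, beaker from where it was at the start of the episode below 0.012 m and angle between each of squat_jar, medium_jar, slim_jar, large_jar's own z axis and vertical below 0.08 rad and linear speed of each of squat_jar, medium_jar, slim_jar, large_jar, stopper, dropper_bottle, marker_block, beaker below 0.02 m/s); the robot touches nothing.
It fails at once if the squat jar is lifted, shifted by over 12 mm or tipped (distance of squat_jar from where it was at the start of the episode above 0.012 m or angle between squat_jar's own z axis and vertical above 0.15 rad).
It fails at once if the squat jar or the counter is pressed harder than 25 N (contact force between any of the arm, the fingers and squat_jar above 25 N or contact force between any of the arm, the fingers and counter above 25 N).
It fails at once if another jar or a bystander is touched (over 1 N) or moved by over 12 mm (contact force between any of the arm, the fingers and medium_jar above 1 N or contact force between any of the arm, the fingers and slim_jar above 1 N or contact force between any of the arm, the fingers and large_jar above 1 N or contact force between any of the arm, the fingers and stopper above 1 N or contact force between any of the arm, the fingers and dropper_bottle above 1 N or contact force between any of the arm, the fingers and marker_block above 1 N or contact force between any of the arm, the fingers and beaker above 1 N or distance of any of medium_jar, slim_jar, large_jar, stopper, dropper_bottle, marker_block, beaker from where it was at the start of the episode above 0.012 m).
It fails at once if another jar's seal button or the counter's small key is pressed (value of joint any of medium_seal, slim_seal, large_seal, reset_key above 0.0015 m).
It also fails if it takes over 48 s, if anything falls off the work surface, if the arm or the gripper's body presses on something with over 40 N, if the wrist force passes 120 N, or if a joint passes its speed limit or range.

## Working session

There is one attempt and no reset: what is moved stays moved. The work goes in short steps, Python scripts to look and compute and a shell command to move; the robot and the scene stay as the last step left them, time stands still between calls to the robot, and variables do not carry over. Pictures are saved under pics/ and viewed, and the job is handed in when it is done.

```bash
mkdir -p pics; python3 - <<'E'
from rig import robot
import cv2,numpy as np
o=robot.get_obs();print(o)
for n in("top","scene"):
    p,d=robot.grab_frame(n);cv2.imwrite(f"pics/{n}0.png",p[:,:,::-1]);np.savez(f"pics/{n}0.npz",p=p,d=d)
    print(n,robot.camera_model(n))
print(robot.camera_model("wrist"))
E
```

```text
{'time_s': 0.0, 'joints': array([ 1.00099287e+00,  5.33495419e-02,  1.61432857e+00,  1.02112064e-05,
        1.47599649e+00, -1.19020201e-01]), 'dq': array([-8.56209739e-04,  6.19498937e-04,  5.36980583e-05,  9.00009464e-04,
        1.99339549e-03,  6.39671054e-04]), 'effort': array([ 1.59023639e-03, -3.93676829e+01, -3.70176816e+01,  2.93708149e-05,
        6.96788571e-03,  3.21699233e-06]), 'position': array([0.27198164, 0.56206089, 0.25204686]), 'orientation': array([[-9.00105564e-01,  4.35670395e-01, -1.13169751e-03],
       [ 4.35671789e-01,  9.00103904e-01, -1.74752605e-03],
       [ 2.57299982e-04, -2.06600660e-03, -9.99997833e-01]]), 'contact_force': array([0.10879718, 0.43657929, 0.08730085]), 'ft_torque': array([-0.06812859, -0.03775691, -0.00934966]), 'gripper_width': 0.08528047912672754}
top {'fovy': 43.793068572539276, 'cx': 316.17526521408604, 'cy': 242.48278704284235, 'pose': array([[ 0.02385404,  0.98534293, -0.16890914,  0.37006328],
       [-0.99970096,  0.02442047,  0.00127658, -0.03755491],
       [ 0.00538271,  0.16882818,  0.9856308 ,  1.22079394],
       [ 0.        ,  0.        ,  0.        ,  1.        ]])}
scene {'fovy': 53.39321864317608, 'cx': 318.9220480101397, 'cy': 236.000834472574, 'pose': array([[-0.10989703, -0.7748558 ,  0.62251196,  1.02958157],
       [ 0.99380456, -0.09611356,  0.05580939,  0.01903304],
       [ 0.01658761,  0.62478851,  0.78061781,  0.72800796],
       [ 0.        ,  0.        ,  0.        ,  1.        ]])}
{'fovy': 65.70646984690485, 'cx': 317.79961536874964, 'cy': 240.21407672446844, 'tool_from_camera': array([[-9.46804576e-04,  9.44389305e-01,  3.28828138e-01,
         8.48844956e-02],
       [ 9.99999486e-01,  7.74683050e-04,  6.54450387e-04,
        -3.85634522e-04],
       [ 3.63318361e-04,  3.28828588e-01, -9.44389553e-01,
        -1.20292617e-01],
       [ 0.00000000e+00,  0.00000000e+00,  0.00000000e+00,
         1.00000000e+00]])}
```

View pics/top0.png

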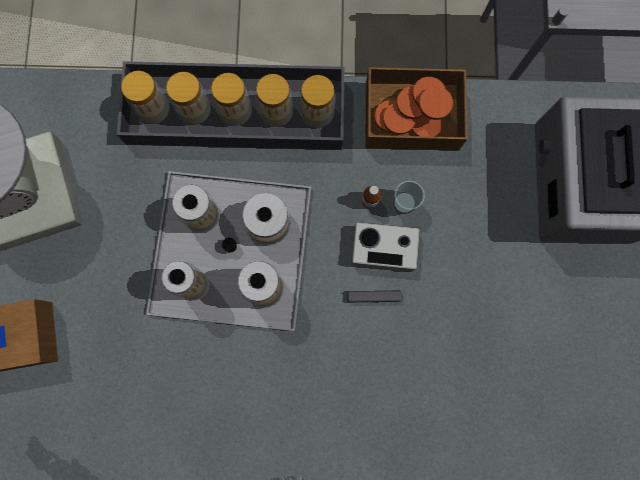

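View pics/scene0.png

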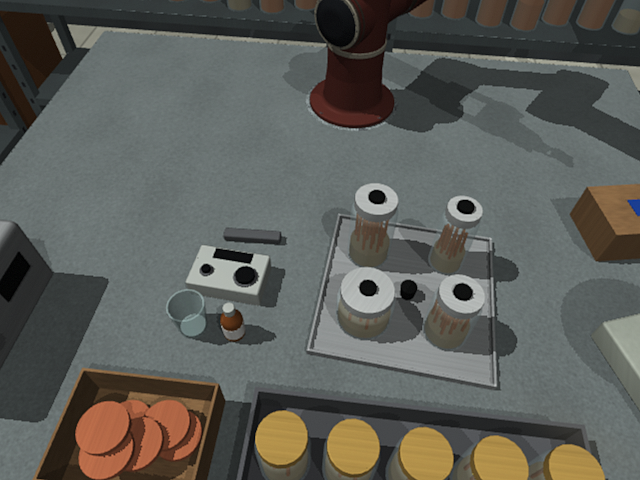

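The squat jar is the one at top-view (264,214), scene (368,288). It is the widest and looks shortest in the scene view. The large key is at top (369,237), scene (246,275). The small key is at top (404,241). Next I'll measure these positions.

```bash
cat > h.py <<'E'
import numpy as np,cv2
from rig import robot
def ray(cam,u,v,R=None,t=None):
    m=robot.camera_model(cam);f=240/np.tan(np.radians(m["fovy"]/2))
    x,y=(u-m["cx"]),(v-m["cy"])
    if cam=="wrist":
        r=np.hypot(x,y);th=r/f;s=np.sin(th)/max(r,1e-9)
        d=np.array([x*s,-y*s,-np.cos(th)]);P=m["tool_from_camera"]
        T=np.eye(4);T[:3,:3]=R;T[:3,3]=t;P=T@P
    else:
        d=np.array([x/f,-y/f,-1]);P=m["pose"]
    return P[:3,3],P[:3,:3]@d
def onplane(cam,u,v,z,**k):
    o,d=ray(cam,u,v,**k);return o+d*(z-o[2])/d[2]
def tri(*rs):
    A=0;b=0
    for o,d in rs:
        d=d/np.linalg.norm(d);M=np.eye(3)-np.outer(d,d);A=A+M;b=b+M@o
    X=np.linalg.solve(A,b);return X,[np.linalg.norm(np.cross(X-o,d/np.linalg.norm(d))) for o,d in rs]
def blob(p,u,v,w=16,th=50):
    g=p.max(2)[v-w:v+w+1,u-w:u+w+1]
    n,l,s,c=cv2.connectedComponentsWithStats((g<th).astype(np.uint8))
    k=l[w,w]; assert k>0
    return c[k]+[u-w,v-w],s[k]
E
python3 - <<'E'
from h import *
P={n:np.load(f"pics/{n}0.npz") for n in("top","scene")}
pts={"squat":((264,214),(368,288),.098),"jarB":((258,281),(377,197),.163),"jarC":((190,202),(463,291),.133),"jarD":((178,277),(465,207),.163),"key":((369,237),(246,276),.05),"small":((404,241),(206,269),.05),"stopper":((229,245),(408,290),.034)}
for k,(a,b,z) in pts.items():
    try:
        ca,sa=blob(P["top"]["p"],*a);cb,sb=blob(P["scene"]["p"],*b)
        X,r=tri(ray("top",*ca),ray("scene",*cb))
        print(k,ca.round(1),sa[2:],cb.round(1),sb[2:],"tri",X.round(4),np.round(r,4),"planes",onplane("top",*ca,z).round(4),onplane("scene",*cb,z).round(4))
    except AssertionError: print(k,"no blob")
E
```

```text
squat [264.1 213.8] [ 13  14 150] [367.9 287.6] [ 17  16 217] tri [0.617  0.0622 0.0931] [0.0007 0.0007] planes [0.616  0.0625 0.098 ] [0.6203 0.0611 0.098 ]
jarB [257.2 280.3] [ 15  16 180] [376.7 196.6] [ 16  14 182] tri [0.4811 0.064  0.1582] [0.0007 0.0007] planes [0.4806 0.0643 0.163 ] [0.4858 0.063  0.163 ]
jarC [189.6 201.4] [ 14  14 162] [462.5 291.6] [ 19  17 245] tri [0.6296 0.1998 0.1277] [0.0007 0.0007] planes [0.6284 0.1994 0.133 ] [0.6332 0.1974 0.133 ]
jarD [176.7 276.2] [ 16  15 184] [465.4 206.5] [ 17  14 192] tri [0.4848 0.2079 0.1579] [0.0007 0.0007] planes [0.4843 0.2075 0.163 ] [0.4897 0.2055 0.163 ]
key [368.8 237.1] [ 19  17 256] [245.6 275.3] [ 22  18 314] tri [ 0.5853 -0.1448  0.0438] [0.0005 0.0005] planes [ 0.5841 -0.1437  0.05  ] [ 0.5894 -0.1439  0.05  ]
small [403.6 240.6] [10  8 67] [206.6 268.6] [12 10 85] tri [ 0.58   -0.2144  0.0442] [0.0006 0.0006] planes [ 0.5788 -0.213   0.05  ] [ 0.5838 -0.213   0.05  ]
stopper [228.6 244.3] [ 16  16 183] [408.1 289.8] [ 17  21 275] tri [0.5671 0.1375 0.0224] [0.0013 0.0013] planes [0.5653 0.1371 0.034 ] [0.5748 0.1342 0.034 ]
```

```bash
python3 - <<'E'
from h import *
for n,us in(("top",[(20,20)]),):
    q=np.load("pics/top0.npz");d=q["d"]
m=robot.camera_model("top");f=240/np.tan(np.radians(m["fovy"]/2))
v,u=np.mgrid[0:480,0:640]
C=np.stack([(u-m["cx"])/f*d,-(v-m["cy"])/f*d,-d,np.ones_like(d)],-1)@m["pose"].T
z=np.where(d>0,C[...,2],0)
for n,(a,b,c,e) in {"wood":(0,295,60,370),"grey":(0,100,80,240),"jars":(145,170,310,330),"counter":(350,220,420,275),"behind":(360,175,430,215)}.items():
    Z=z[b:e,a:c];i=np.unravel_index(Z.argmax(),Z.shape);print(n,C[b+i[0],a+i[1],:3].round(3),np.percentile(Z,[50,95,99]).round(3))
for u,v in [(264,205),(280,217),(258,272),(190,193),(178,268),(400,225)]: print(u,v,C[v,u,:3].round(3))
o=robot.get_obs();p,_=robot.grab_frame("wrist");cv2.imwrite("pics/w0.png",p[:,:,::-1])
E
```

```text
wood [0.429 0.496 0.087] [0.077 0.083 0.085]
grey [0.639 0.499 0.21 ] [0.049 0.203 0.205]
jars [0.477 0.071 0.169] [0.007 0.156 0.162]
counter [ 0.58  -0.152  0.056] [0.039 0.049 0.052]
behind [ 0.668 -0.145  0.09 ] [0.002 0.071 0.085]
264 205 [0.635 0.064 0.09 ]
280 217 [0.612 0.032 0.091]
258 272 [0.496 0.064 0.157]
190 193 [0.646 0.201 0.126]
178 268 [0.5   0.207 0.159]
400 225 [ 0.621 -0.213 -0.002]
```

View pics/w0.png

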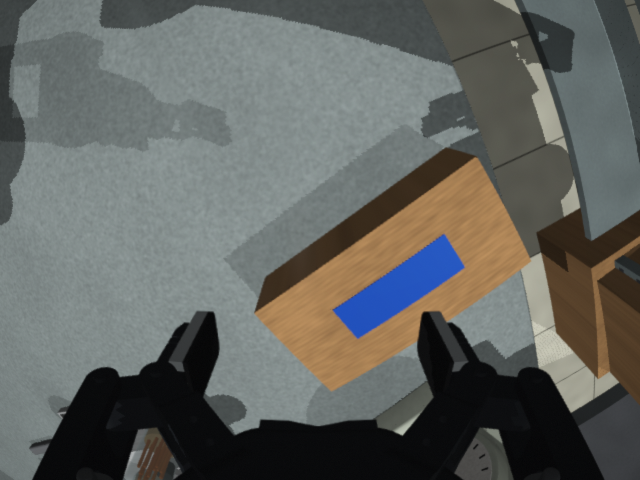

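Lid depth there reads 0.091, as it should for the squat jar. The wrist view shows the wooden block ahead of the gripper with its top at 0.087, which is well clear. I'll move with the fingers shut, rising slightly.

```bash
python3 -m jog '[[1,-0.05,-0.028,-0.015,0],[1,-0.1,-0.057,-0.03,0],[1,-0.15,-0.085,-0.04,0],[1,-0.2,-0.113,-0.045,0],[1,-0.25,-0.142,-0.05,0]]' 20
```

```text
time_s: 0.78
position: [0.4361, 0.3242, 0.3033]
orientation: [[-0.9, 0.435, 0.0], [0.435, 0.9, 0.0], [-0.0, 0.0, -1.0]]
contact_force: [-0.3, 1.1, 0.4]
gripper_width: -0.0001
```

```bash
python3 -m jog '[[1,-0.05,-0.028,0,0],[1,-0.1,-0.057,0,0],[1,-0.15,-0.085,0,0],[1,-0.2,-0.113,0,0],[1,-0.24,-0.136,0,0]]'; python3 -m jog '[[1,-0.03,-0.015,0,0],[1,-0.039,-0.022,0,0],[1,-0.039,-0.022,0,0],[1,-0.039,-0.022,0,0]]'
python3 - <<'E'
from h import *
o=robot.get_obs();p,_=robot.grab_frame("wrist");cv2.imwrite("pics/w1.png",p[:,:,::-1]);np.savez("pics/w1.npz",p=p,R=o["orientation"],t=o["position"]);print(o["position"])
E
```

```text
time_s: 1.4
position: [0.593, 0.0968, 0.3028]
orientation: [[-0.9, 0.437, -0.001], [0.437, 0.9, -0.0], [0.0, -0.0, -1.0]]
contact_force: [-0.0, -0.1, 0.7]
gripper_width: 0.0002
time_s: 1.9
position: [0.6172, 0.0631, 0.3033]
orientation: [[-0.901, 0.435, -0.0], [0.435, 0.901, 0.0], [0.0, 0.0, -1.0]]
contact_force: [0.8, -0.4, 0.6]
gripper_width: 0.0001
[0.61717462 0.06307727 0.30330472]
```

View pics/w1.png

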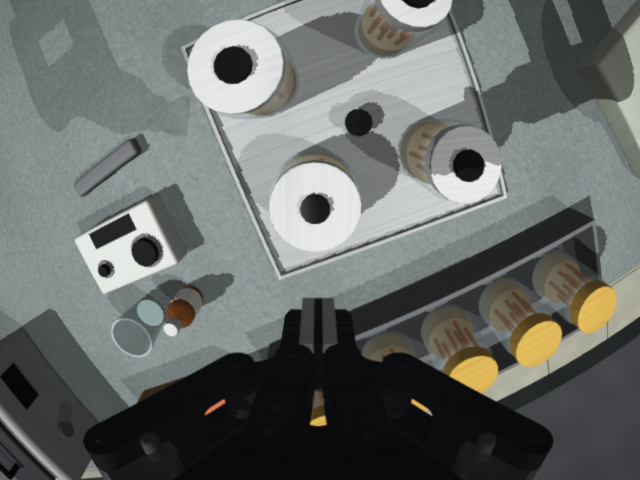

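The squat button is at (316,209) in the wrist view and the large key at (147,251). Next I'll cross-check them against the fixed cameras.

```bash
python3 - <<'E'
from h import *
q=np.load("pics/w1.npz");k=dict(R=q["R"],t=q["t"])
T={"squat":((264.1,213.8),(367.9,287.6)),"key":((368.8,237.1),(245.6,275.3)),"small":((403.6,240.6),(206.6,268.6))}
for n,u,v,z,w in(("squat",316,209,.098,30),("key",147,251,.05,28),("small",105,269,.05,16)):
    c,s=blob(q["p"],u,v,w);print(n,c.round(1),s[2:],onplane("wrist",*c,z,**k).round(4),tri(ray("wrist",*c,**k),ray("top",*T[n][0]),ray("scene",*T[n][1])))
E
```

```text
squat [317.3 208.1] [ 23  29 513] [0.6147 0.0632 0.098 ] (array([0.61656628, 0.06232603, 0.09235587]), [np.float64(0.0005918255190758943), np.float64(0.0008272589595475969), np.float64(0.0008112335057606333)])
key [145.3 251.3] [ 26  29 560] [ 0.5826 -0.1434  0.05  ] (array([ 0.58460129, -0.1453496 ,  0.04457711]), [np.float64(0.001991500824831036), np.float64(0.0013112823511073851), np.float64(0.0010929928471554284)])
small [104.3 269.7] [ 12  12 111] [ 0.577  -0.2124  0.05  ] (array([ 0.57909516, -0.21495949,  0.04492365]), [np.float64(0.0021274234313533582), np.float64(0.001285881493343636), np.float64(0.0012476245203813696)])
```

All three views agree to about 2 mm and I'm centred within 1.5 mm, so I'll descend.

```bash
python3 -m jog '[[1,0,0,0.05,0],[1,0,0,0.1,0],[1,0,0,0.145,0],[1,0,0,0.165,0],[1,0,0,0.17,0]]'; python3 -m jog '[[1,0,0,0.003,0],[1,0,0,0.005,0],[1,0,0,0.005,0],[1,0,0,0.005,0]]'; python3 -c "
from rig import robot;o=robot.get_obs();print(o['position'],o['contact_force'])"
```

```text
time_s: 2.58
position: [0.6172, 0.0626, 0.1326]
orientation: [[-0.9, 0.435, -0.001], [0.435, 0.9, 0.0], [0.001, -0.001, -1.0]]
contact_force: [0.3, 0.7, 0.6]
gripper_width: -0.0001
time_s: 3.08
position: [0.6181, 0.062, 0.129]
orientation: [[-0.9, 0.436, 0.001], [0.436, 0.9, -0.0], [-0.001, 0.0, -1.0]]
contact_force: [0.4, -0.4, -1.2]
gripper_width: -0.0001
[0.61812112 0.06199998 0.12904809] [ 0.43414152 -0.43756076 -1.21515861]
```

Nominal contact is at TCP z = 0.120. I'll go down in small steps, checking the force.

```bash
python3 -m jog '[[1,0,0,0.002,0],[1,0,0,0.004,0],[1,0,0,0.006,0],[1,0,0,0.006,0],[1,0,0,0.006,0]]'; python3 -m jog '[[1,0,0,0.001,0],[1,0,0,0.002,0],[1,0,0,0.002,0],[1,0,0,0.002,0]]'
```

```text
time_s: 3.7
position: [0.6177, 0.0621, 0.1223]
orientation: [[-0.9, 0.436, -0.0], [0.436, 0.9, -0.0], [0.0, -0.0, -1.0]]
contact_force: [-0.0, -0.7, 0.1]
gripper_width: -0.0001
time_s: 4.2
position: [0.6177, 0.0621, 0.1203]
orientation: [[-0.9, 0.436, 0.0], [0.436, 0.9, 0.0], [-0.0, 0.0, -1.0]]
contact_force: [0.5, -0.2, 0.2]
gripper_width: 0.0004
```

```bash
python3 -m jog '[[1,0,0,0.001,0],[1,0,0,0.002,0],[1,0,0,0.002,0],[1,0,0,0.002,0]]';  python3 - <<'E'
from h import *
for n in("scene","wrist"):
    p,_=robot.grab_frame(n)
    if n=="scene":p=cv2.resize(p[200:360,270:480],None,fx=3.5,fy=3.5)
    cv2.imwrite(f"pics/{n}2.png",p[:,:,::-1])
o=robot.get_obs();print(o['position'],o['contact_force'])
E
```

```text
time_s: 4.7
position: [0.6179, 0.062, 0.1186]
orientation: [[-0.9, 0.436, 0.0], [0.436, 0.9, -0.0], [-0.0, 0.0, -1.0]]
contact_force: [-0.6, 0.6, 2.1]
gripper_width: 0.0001
[0.61784722 0.06201624 0.11847645] [-1.37924858 -0.0539886   1.72402073]
```

View pics/scene2.png

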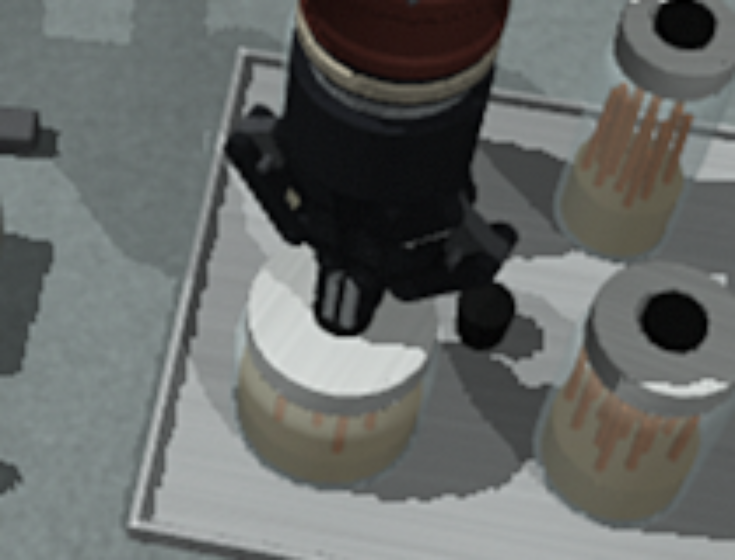

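The tips are centred on the button at (340,310) in the crop, with clearance all around. The force is about 2 N, so contact has just begun. I'll press 3.5 mm further.

```bash
python3 -m jog '[[1,0,0,0.001,0],[1,0,0,0.002,0],[1,0,0,0.003,0],[1,0,0,0.0035,0],[1,0,0,0.0035,0]]'; python3 -c "
from rig import robot;import numpy as np
for i in range(3):
  robot.grab_frame('top');o=robot.get_obs();print(o['position'],o['contact_force'])"
```

```text
time_s: 5.42
position: [0.6179, 0.062, 0.115]
orientation: [[-0.9, 0.436, 0.0], [0.436, 0.9, 0.0], [-0.0, 0.0, -1.0]]
contact_force: [-1.5, 0.4, 3.4]
gripper_width: 0.0002
[0.6178513  0.06207369 0.11497817] [-0.87743333 -0.3649259   3.71979003]
[0.61785333 0.06203896 0.11498256] [-0.60375485 -0.65423186  3.89445713]
[0.61787458 0.06205177 0.11497842] [-1.07364245 -0.80613857  4.23679532]
```

About 3.9 N and 5 mm below nominal contact, so the button is roughly 4.6–5 mm down by both measures. Releasing.

```bash
python3 -m jog '[[1,0,0,-0.003,0],[1,0,0,-0.01,0],[1,0,0,-0.03,0],[1,0,0,-0.07,0],[1,0,0,-0.1,0]]'; python3 - <<'E'
from h import *
for n in("scene",):
    p,_=robot.grab_frame(n);p=cv2.resize(p[200:360,270:480],None,fx=3.5,fy=3.5)
    cv2.imwrite(f"pics/{n}3.png",p[:,:,::-1])
o=robot.get_obs();print(o['position'],o['contact_force'])
E
```

```text
time_s: 6.2
position: [0.6181, 0.062, 0.2177]
orientation: [[-0.9, 0.436, 0.002], [0.436, 0.9, -0.0], [-0.002, 0.001, -1.0]]
contact_force: [0.3, -0.5, -0.9]
gripper_width: 0.0
[0.62021728 0.06204569 0.22280666] [ 1.30111356 -1.05188131  3.04928578]
```

View pics/scene3.png

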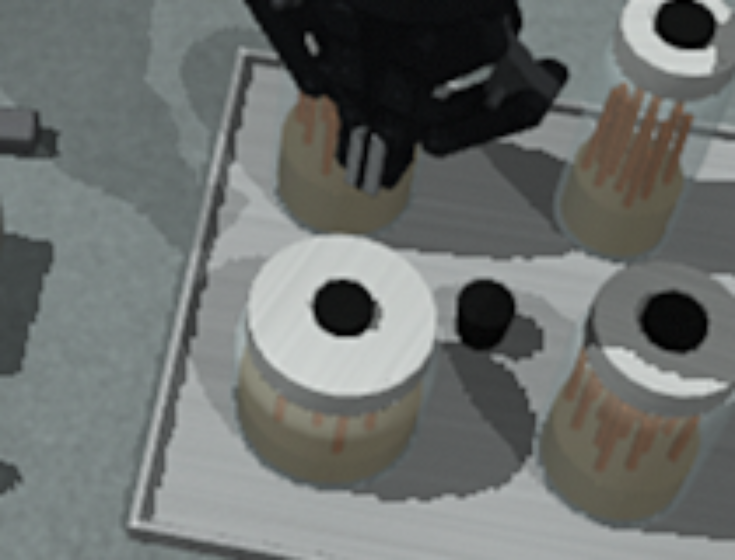

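The button has sprung back at (345,307) in the crop and the jar hasn't moved. On to the key.

```bash
python3 -m jog '[[1,-0.015,-0.05,0,0],[1,-0.03,-0.1,0,0],[1,-0.045,-0.15,0,0],[1,-0.06,-0.2,0,0],[1,-0.06,-0.2,0,0]]'; python3 -m jog '[[1,0,0,0,0],[1,0,0,0,0]]'; python3 - <<'E'
from h import *
o=robot.get_obs();p,_=robot.grab_frame("wrist");cv2.imwrite("pics/w4.png",p[:,:,::-1])
print(o['position'],o['contact_force'])
k=dict(R=o["orientation"],t=o["position"])
g=(p.max(2)<50).astype(np.uint8);g[300:]=0
n,l,s,c=cv2.connectedComponentsWithStats(g)
for i in range(1,n):
    if 150<s[i,4]<8000: print(s[i],c[i].round(1),onplane("wrist",*c[i],.05,**k).round(4))
E
```

```text
time_s: 6.88
position: [0.584, -0.1472, 0.2155]
orientation: [[-0.898, 0.44, 0.0], [0.44, 0.898, -0.001], [-0.001, -0.0, -1.0]]
contact_force: [-0.7, 1.4, -0.1]
gripper_width: -0.0001
time_s: 7.12
position: [0.5848, -0.1429, 0.215]
orientation: [[-0.901, 0.434, 0.0], [0.434, 0.901, 0.0], [-0.0, 0.0, -1.0]]
contact_force: [-0.2, 0.1, 0.4]
gripper_width: -0.0
[ 0.5848266  -0.14286868  0.21499838] [-0.21205607  0.10127007  0.36015551]
[551  65  36  31 833] [569.1  80.3] [0.5597 0.1136 0.05  ]
[558 149  29  35 798] [572.3 166.3] [0.6342 0.0897 0.05  ]
[ 228  174   50   40 1144] [253.3 193.8] [ 0.5404 -0.1786  0.05  ]
[304 201  30  42 876] [318.4 221.7] [ 0.5837 -0.1424  0.05  ]
[ 523  231  117   69 3182] [595.8 274. ] [0.7589 0.0976 0.05  ]
[227 243  19  18 219] [235.5 251.8] [ 0.5769 -0.216   0.05  ]
```

View pics/w4.png

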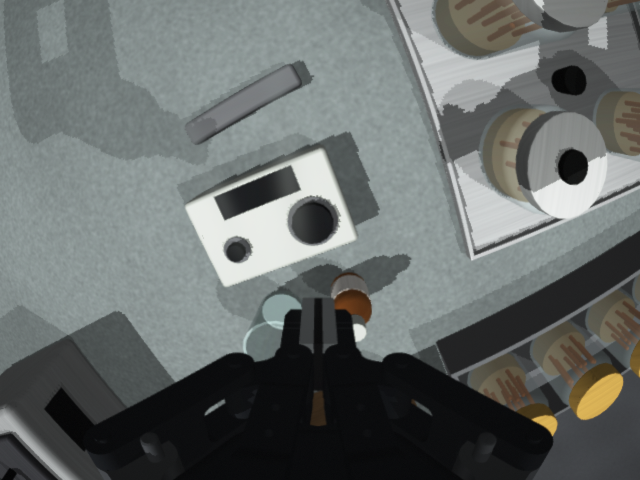

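The large key is at about (314,221), directly under the tool. The small key is at (236,252), 70 mm away. Descending to just above the key.

```bash
python3 -m jog '[[1,0,0,0.05,0],[1,0,0,0.095,0],[1,0,0,0.12,0],[1,0,0,0.13,0],[1,0,0,0.13,0]]'; python3 -m jog '[[1,0,0,0.003,0],[1,0,0,0.006,0],[1,0,0,0.009,0],[1,0,0,0.009,0],[1,0,0,0.009,0]]'
```

```text
time_s: 7.8
position: [0.5847, -0.1435, 0.0847]
orientation: [[-0.901, 0.435, -0.0], [0.435, 0.901, 0.0], [0.001, -0.0, -1.0]]
contact_force: [0.6, 0.5, 0.5]
gripper_width: 0.0003
time_s: 8.43
position: [0.5846, -0.1442, 0.0759]
orientation: [[-0.9, 0.436, 0.0], [0.436, 0.9, -0.0], [-0.0, 0.0, -1.0]]
contact_force: [-0.2, -0.6, -0.5]
gripper_width: -0.0002
```

```bash
python3 -m jog '[[1,0,0,0.001,0],[1,0,0,0.002,0],[1,0,0,0.003,0],[1,0,0,0.004,0],[1,0,0,0.004,0]]'; python3 -m jog '[[1,0,0,0.001,0],[1,0,0,0.002,0],[1,0,0,0.002,0],[1,0,0,0.002,0]]'; python3 -c "
from rig import robot
for i in range(3):
  robot.grab_frame('top');o=robot.get_obs();print(o['position'],o['contact_force'])"
```

```text
time_s: 9.05
position: [0.5846, -0.1441, 0.072]
orientation: [[-0.9, 0.436, -0.0], [0.436, 0.9, 0.0], [0.0, -0.0, -1.0]]
contact_force: [-0.6, 0.6, 1.1]
gripper_width: 0.0002
time_s: 9.55
position: [0.5847, -0.1441, 0.0699]
orientation: [[-0.9, 0.436, 0.0], [0.436, 0.9, -0.0], [-0.0, 0.0, -1.0]]
contact_force: [-2.0, 0.7, 1.7]
gripper_width: 0.0001
[ 0.58467781 -0.14415037  0.06993358] [-0.62419257  0.38950413  2.68029576]
[ 0.58465109 -0.14412991  0.06989556] [-1.45134963  0.50132563  2.36462746]
[ 0.58462456 -0.14412709  0.06986714] [-0.88543673  0.0080568   2.67416984]
```

Depth is about 2 mm at 2.5 N, which fits the spring. Another 2.7 mm.

```bash
python3 -m jog '[[1,0,0,0.001,0],[1,0,0,0.002,0],[1,0,0,0.0027,0],[1,0,0,0.0027,0],[1,0,0,0.0027,0]]'; python3 -c "
from rig import robot
for i in range(4):
  robot.grab_frame('top');o=robot.get_obs();print(o['position'],o['contact_force'])"
```

```text
time_s: 10.32
position: [0.5847, -0.1441, 0.0672]
orientation: [[-0.9, 0.436, 0.0], [0.436, 0.9, -0.0], [-0.0, 0.0, -1.0]]
contact_force: [-1.4, -0.3, 3.6]
gripper_width: 0.0003
[ 0.58466339 -0.14413679  0.06719957] [-0.57384347  1.37450511  5.12449461]
[ 0.58465359 -0.144127    0.06716001] [-1.23012489  1.43701957  3.19866517]
[ 0.58468656 -0.14413374  0.06721574] [-0.40502811  1.2011972   4.00250859]
[ 0.5846622  -0.14413003  0.06717565] [-1.54436182  0.79547076  3.94857155]
```

About 4 N and roughly 4.8 mm down. Releasing and withdrawing straight up.

```bash
python3 -m jog '[[1,0,0,-0.003,0],[1,0,0,-0.01,0],[1,0,0,-0.04,0],[1,0,0,-0.09,0],[1,0,0,-0.15,0]]'; python3 -m jog '[[1,0,0,-0.05,0],[1,0.05,0,-0.05,0],[1,0.1,0,-0.05,0],[1,0.15,0,-0.05,0],[1,0.15,0,-0.05,0]]'; python3 -m jog '[[1,0,0,0,0],[1,0,0,0,0],[1,0,0,0,0]]'
python3 - <<'E'
from h import *
o=robot.get_obs();print(o['position'],o['contact_force'],np.abs(o['dq']).max())
for n in("scene","top"):
    p,_=robot.grab_frame(n);cv2.imwrite(f"pics/{n}5.png",p[:,:,::-1])
    q=np.load(f"pics/{n}0.npz")["p"]
    pts={"top":[(264,214),(257,280),(190,201),(177,276),(369,237),(404,241),(229,244)],"scene":[(368,288),(377,197),(463,291),(465,207),(246,276),(206,269),(408,290)]}[n]
    for a in pts:
        try:
            a0,s0=blob(q,*a);a1,s1=blob(p,*a);print(n,a,(a1-a0).round(2),s0[4],s1[4])
        except AssertionError: print(n,a,"hidden")
E
```

```text
time_s: 11.15
position: [0.5835, -0.1437, 0.2168]
orientation: [[-0.9, 0.436, -0.003], [0.436, 0.9, 0.001], [0.003, -0.0, -1.0]]
contact_force: [-0.5, -0.4, -0.2]
gripper_width: 0.0001
time_s: 11.78
position: [0.4472, -0.0775, 0.2663]
orientation: [[-0.901, 0.435, -0.0], [0.435, 0.901, 0.0], [0.0, 0.0, -1.0]]
contact_force: [0.7, -0.1, 0.3]
gripper_width: 0.0001
time_s: 12.15
position: [0.4502, -0.0792, 0.2671]
orientation: [[-0.9, 0.436, -0.001], [0.436, 0.9, 0.0], [0.001, -0.0, -1.0]]
contact_force: [-0.2, 0.0, -0.5]
gripper_width: 0.0003
[ 0.45023676 -0.07916364  0.26707318] [-0.17945727  0.03404197 -0.45544155] 0.004607842293152096
scene (368, 288) [0. 0.] 217 217
scene (377, 197) [-0.09 -0.12] 182 184
scene (463, 291) [-0.02 -0.07] 245 243
scene (465, 207) [-0.17 -0.04] 192 200
scene (246, 276) [-0.13 -0.11] 314 305
scene (206, 269) [-0.09 -0.08] 85 83
scene (408, 290) [-0.01 -0.12] 275 271
top (264, 214) [-0.1   0.09] 150 147
top (257, 280) [-0.02  0.19] 180 180
top (190, 201) [-0.03  0.03] 162 161
top (177, 276) [0.13 0.08] 184 193
top (369, 237) [ 0.03 -0.09] 256 242
top (404, 241) [ 0.09 -0.07] 67 61
top (229, 244) [ 0.31 -0.06] 183 173
```

View pics/scene5.png

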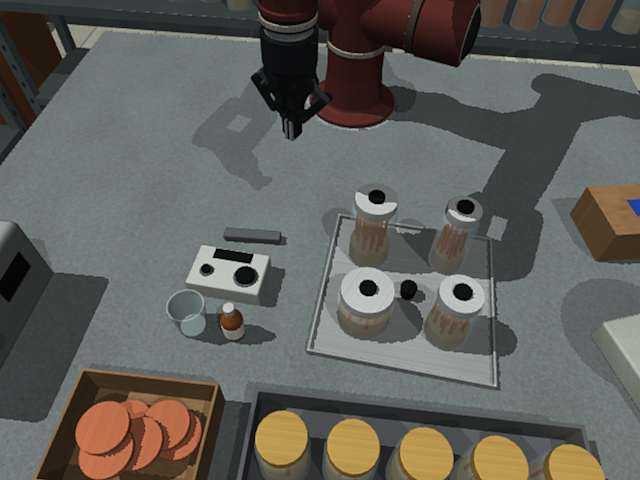

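All buttons and keys are back where they started (under 0.4 px change), the bottle, beaker and eraser look unmoved, and the arm is clear. Handing in.

```bash
python3 -c "
from rig import robot;print(robot.close_job())"
```

```text
the job is handed in; nothing more can be done
None
```

I pressed the squat jar's seal button, let it spring back, then pressed the counter's large key, released it, withdrew and handed the job in at about 12 s. No verdict was reported.

- **Seal button:** pressed with the shut fingertips to about 4.6–5 mm at about 4 N. A picture after release showed it up again and the jar unmoved.
- **Count key:** pressed to about 4.8 mm at about 4 N (5.1 N highest reading), then released.
- **Last checks:** in both fixed cameras every button, key and the stopper was within 0.4 px of its starting image. The bottle, beaker and eraser looked unmoved by eye. The contact force was within sensor noise, and the arm was still and clear of everything.
- **Disagreements:**
  - Heights triangulated from the cameras came out about 5 mm low, so I used the given heights; contact during both presses confirmed those.
  - The press depths are inferred from tool height and force, as the joint values cannot be read.
  - One force reading of about 3 N came while the arm was still moving up, well clear of the jar; I take it as inertia.

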